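# Put the sizing gauges back on their rail in order of size

### The job

Put the four loose plug gauges back on the sizing rail, upright with the foot fully down in its holder, one to each empty holder, so that the head diameters rise step by step from the smallest gauge, which already stands at one end, to the largest at the other; collars are sized by trying them along this row. Set each one down rather than dropping it, and leave the two end gauges standing where they are.

Things in the scene. Friction and masses are not known exactly. Their poses are not given: they have to be found in the camera images.
- gauge_24: Standing plug gauge, 72 mm tall: dark round foot (36 mm wide, 9 mm high), ribbed stem (12 to 21 mm) and a bright steel head with a dark top face, a cylinder 24 mm in diameter, from 52 to 72 mm up. Origin: centre of the underside; z up; round, so yaw means nothing. The second smallest of the six; stands loose on the bench at the start. About 0.13 kg.
- gauge_32: Standing plug gauge, 72 mm tall: dark round foot (36 mm wide, 9 mm high), ribbed stem (12 to 21 mm) and a bright steel head with a dark top face, a cylinder 32 mm in diameter, from 52 to 72 mm up. Origin: centre of the underside; z up; round, so yaw means nothing. The third smallest of the six; stands loose on the bench at the start. About 0.16 kg.
- gauge_40: Standing plug gauge, 72 mm tall: dark round foot (36 mm wide, 9 mm high), ribbed stem (12 to 21 mm) and a bright steel head with a dark top face, a cylinder 40 mm in diameter, from 52 to 72 mm up. Origin: centre of the underside; z up; round, so yaw means nothing. The third largest of the six; stands loose on the bench at the start. About 0.20 kg.
- gauge_48: Standing plug gauge, 72 mm tall: dark round foot (36 mm wide, 9 mm high), ribbed stem (12 to 21 mm) and a bright steel head with a dark top face, a cylinder 48 mm in diameter, from 52 to 72 mm up. Origin: centre of the underside; z up; round, so yaw means nothing. The second largest of the six; stands loose on the bench at the start. About 0.25 kg.
- gauge_16: Standing plug gauge, 72 mm tall: dark round foot (36 mm wide, 9 mm high), ribbed stem (12 to 21 mm) and a bright steel head with a dark top face, a cylinder 16 mm in diameter, from 52 to 72 mm up. Origin: centre of the underside; z up; round, so yaw means nothing. The smallest of the six; already stands in the holder at one end of the rail (left or right varies) and stays there.
- gauge_56: Standing plug gauge, 72 mm tall: dark round foot (36 mm wide, 9 mm high), ribbed stem (12 to 21 mm) and a bright steel head with a dark top face, a cylinder 56 mm in diameter, from 52 to 72 mm up. Origin: centre of the underside; z up; round, so yaw means nothing. The largest of the six; already stands in the holder at the other end of the rail and stays there.
- holder_a: Empty holder on the rail, one of four alike (letters shuffled) in a straight row, 64 mm apart, between the two end ones. Blue block 60 x 60 x 18 mm; round pocket in its top, 44 mm wide, 10 mm deep, mouth chamfered 4 mm more all round. Origin: centre of its underside, 20 mm above the bench; pocket floor 8 mm, rim 18 mm above it. z up, y along the rail, x across.
- holder_b: Empty holder on the rail, one of four alike (letters shuffled) in a straight row, 64 mm apart, between the two end ones. Blue block 60 x 60 x 18 mm; round pocket in its top, 44 mm wide, 10 mm deep, mouth chamfered 4 mm more all round. Origin: centre of its underside, 20 mm above the bench; pocket floor 8 mm, rim 18 mm above it. z up, y along the rail, x across.
- holder_c: Empty holder on the rail, one of four alike (letters shuffled) in a straight row, 64 mm apart, between the two end ones. Blue block 60 x 60 x 18 mm; round pocket in its top, 44 mm wide, 10 mm deep, mouth chamfered 4 mm more all round. Origin: centre of its underside, 20 mm above the bench; pocket floor 8 mm, rim 18 mm above it. z up, y along the rail, x across.
- holder_d: Empty holder on the rail, one of four alike (letters shuffled) in a straight row, 64 mm apart, between the two end ones. Blue block 60 x 60 x 18 mm; round pocket in its top, 44 mm wide, 10 mm deep, mouth chamfered 4 mm more all round. Origin: centre of its underside, 20 mm above the bench; pocket floor 8 mm, rim 18 mm above it. z up, y along the rail, x across.
Not all that is in view belongs to the job. What is shaped like the gauge_48 but yellow is not meant.

How it is judged:
By the outcome, as a careful person would: the job done as asked, in the order asked, and still so for the second after the job is handed in, with the robot touching nothing.
It also fails if it takes over 96 s, if anything falls off the work surface, if the arm or the gripper's body presses on something with over 40 N, if the wrist force passes 120 N, or if a joint passes its speed limit or range.

### The arm

A 6-joint arm with a two-finger parallel gripper is mounted at the origin on a cart in front of the work surface, level with it; the furniture and walls round the work are solid. World frame = base frame: x ahead of the robot, y to its left, z up, the work surface at z = 0. Lengths are in m, angles in rad, forces in N, time in s.
With the tool pointing down it reaches from about 0.325 to 0.9 m from the base axis. Payload 6.1 kg.
Tool frame: the origin (TCP) lies midway between the tips of the shut fingers; the grasp point (between the pads) lies 19 mm behind it (bot.grasp_offset is the distance from the TCP to the grasp point, in m); z points along the fingers, y is the line along which they close (so a half turn about z gives the same grasp; the last joint's range is limited). The gripper opens to 85 mm and grips with 20 to 120 N. Pads are 22 mm wide; open, the fingers measure 114 mm over their backs; the gripper's body (76 mm by 85 mm) begins 54 mm behind the grasp point. The pads swing forward as they close: fully open they stand 13 mm farther back than shut.
Start: joints at [1.163, 0.22, 1.526, -0, 1.395, -0.126], TCP at [0.174, 0.6, 0.231] pointing down, gripper open.
Joint ranges: [-2.98, 2.98], [-0.91, 2.08], [0.09, 2.57], [-1.24, 4.39], [0.2, 2.65], [-2.68, 2.68]. Speed limits (rad/s): [2.57, 2.57, 3.01, 3.14, 3.14, 3.14].

### API

Orientations are given as a unit quaternion [x, y, z, w].
In Python, from cell import status, get_image, bot gives the robot as it stands.
- The arm moves only by the tool send_rows, never from a script. Its argument "increments" is a list that holds one entry, the list of rows, each a list of 7 numbers: the shift along the world's x, y, z in mm, then the turn, a rotation vector about the world's x, y, z in degrees, then the opening, from -1 (shut) to 1 (fully open). A call has 1 to 5 rows; each row shifts and turns the commanded pose from where the row before left it; what a row does not reach is not made up. A row lasts 1/10 s, in which the tool goes at most 50 mm and 8.59 degrees, less where a joint would pass 70% of its speed; a pose out of reach is approached as far as the arm can. A call with a gripper value outside its range is refused whole. The fingers move at their own pace and stop on an object; the grip force is fixed at half the most. Time passes only in rows, so rows that do not move let the fingers close. It gives the time, the measured TCP pose, the force, the opening and the grip force at its end, in the units of the state.
- status.get_obs(): the state, without advancing time (a new reading comes with each control period).
- get_image(name): name is "scene" or "top"; returns a dict with "image" (420x560x3 uint8, red, green, blue), "K" (3x3 intrinsics, pixels), "D" ([k1, k2, p1, p2, k3] as OpenCV has them; the pictures are not rectified), "pose" (4x4, takes a point from camera to world coordinates). Camera axes: x right, y up, looking along -z (the intrinsics and any distortion apply to the point x, -y, -z); pixel columns grow to the right and rows downward; lengths in m; the calibration is good to about 2 mm. A picture is of the moment at which its call begins. There is no depth.
- bot.job_done(): hands the job in; it is judged then, once.
The state is a dict: "t": time; "joint_positions": joint angles; "qd": joint speeds; "tau": joint torques, N m; "ee_pos": TCP position; "eef_rot": TCP orientation; "contact_force": force on the tool from outside, world axes, zero at the start; "torque": the same for the moment, N m; "width": finger opening in m; "grasp_force": force on a finger pad.
Only numpy, scipy, OpenCV 4.12 (cv2) and the standard library are available. Lean on these libraries where they do the work, as an engineer would, in place of code of your own. Each camera call takes 0.05 s, during which the arm holds its last target. There are 200 camera calls.

## Working session

There is one attempt and no reset: what is moved stays moved. The work goes in short steps, Python scripts to look and compute and a tool call to move; the robot and the scene stay as the last step left them, time stands still between calls to the robot, and variables do not carry over. Pictures are saved under pics/ and viewed, at most 14 in all, crops included, and the job is handed in when it is done.

Besides the shell and the picture viewer there is one more tool, called after ">>>" in YAML: its name, and indented under it one key for each argument. send_rows: Moves the arm, as the interface text tells. Its arguments: {"type":"object","properties":{"increments":{"type":"array","items":{"type":"array","items":{"type":"array","items":{"type":"number"}}}}},"required":["increments"]}

```bash
mkdir -p pics; python3 - <<'E'
from cell import status,get_image,bot
import cv2
for n in("scene","top"):
    d=get_image(n);cv2.imwrite(f"pics/{n}0.png",d["image"][...,::-1]);print(n,d["K"],d["D"],d["pose"])
o=status.get_obs();print(o["t"],o["ee_pos"],o["eef_rot"],o["width"],bot.grasp_offset)
E
```

```text
scene [[531.98350206   0.         274.32208722]
 [  0.         531.98350206 208.21006621]
 [  0.           0.           1.        ]] [-0.03508576  0.          0.          0.          0.        ] [[-0.68589285 -0.63404497  0.35712459  1.2054574 ]
 [ 0.72763044 -0.59064872  0.3488381   0.54712729]
 [-0.01024386  0.49912028  0.86647216  1.77900753]
 [ 0.          0.          0.          1.        ]]
top [[543.96599229   0.         283.0511028 ]
 [  0.         543.96599229 212.43164857]
 [  0.           0.           1.        ]] [-0.16708428  0.          0.          0.          0.        ] [[-0.30658187  0.74328442 -0.59458879 -0.84573952]
 [-0.95180705 -0.24492287  0.18459722  0.30116918]
 [-0.00842016  0.62252796  0.78255226  1.85897326]
 [ 0.          0.          0.          1.        ]]
0.1 [0.17360533 0.59983515 0.23030898] [ 1.40430704e-01  9.90090111e-01 -8.60869441e-04 -2.19377746e-04] 0.08559148248228082 0.0187
```

View pics/scene0.png

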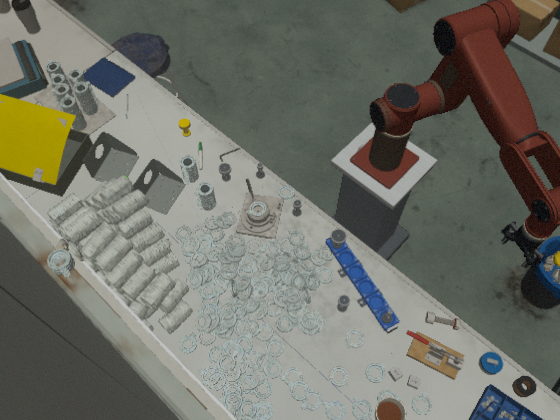

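View pics/top0.png

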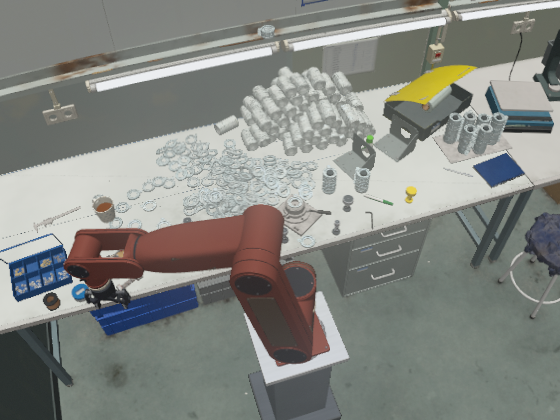

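The scene view shows the rail from about (335,238) to (392,325). Gauge-like items stand at (225,170), (260,171), (297,207) and (343,303), and the yellow look-alike is at (185,127). In the top view the arm hides the rail. Next is an enlarged crop.

```bash
cat >h.py <<'E'
from cell import status,get_image,bot
import cv2,numpy as np
def ray(d,uv):
    p=cv2.undistortPoints(np.array([[uv]],float),np.array(d["K"]),np.array(d["D"]))[0,0]
    P=np.array(d["pose"]);return P[:3,3],P[:3,:3]@np.array([p[0],-p[1],-1])
def onz(d,uv,z):
    o,r=ray(d,uv);return o+r*(z-o[2])/r[2]
def pix(d,X):
    P=np.array(d["pose"]);c=P[:3,:3].T@(np.array(X)-P[:3,3]);c=c*[1,-1,-1]
    return cv2.projectPoints(c[None],np.zeros(3),np.zeros(3),np.array(d["K"]),np.array(d["D"]))[0][0,0]
E
python3 - <<'E'
from h import *
d=get_image("scene");i=d["image"][...,::-1]
cv2.imwrite("pics/c1.png",cv2.resize(i[150:230,205:315],None,fx=7,fy=7,interpolation=cv2.INTER_CUBIC))
cv2.imwrite("pics/c2.png",cv2.resize(i[225:335,310:420],None,fx=5.4,fy=5.4,interpolation=cv2.INTER_CUBIC))
for uv in[(225,167),(260,169),(297,204),(343,299),(338,236),(388,315),(185,127)]:print(uv,onz(d,uv,.072).round(3))
E
```

```text
(225, 167) [ 0.498 -0.407  0.072]
(260, 169) [ 0.412 -0.301  0.072]
(297, 204) [ 0.431 -0.091  0.072]
(343, 299) [0.601 0.272 0.072]
(338, 236) [0.43  0.106 0.072]
(388, 315) [0.542 0.417 0.072]
(185, 127) [ 0.472 -0.669  0.072]
```

View pics/c1.png

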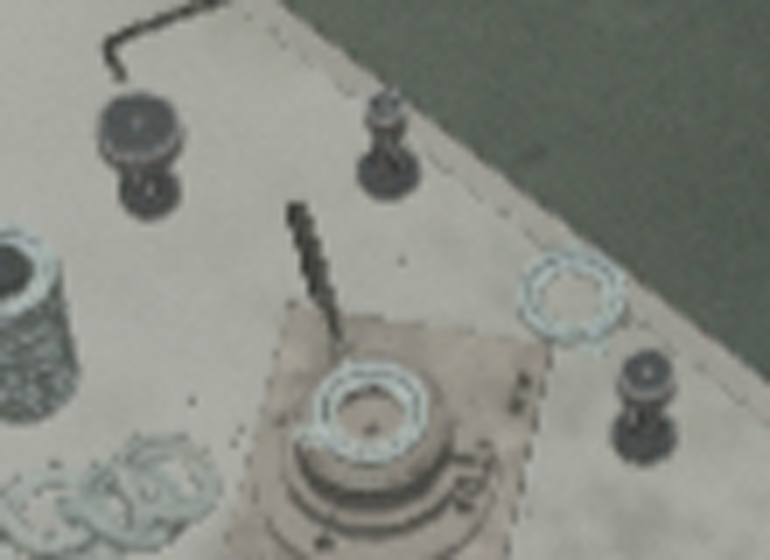

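View pics/c2.png

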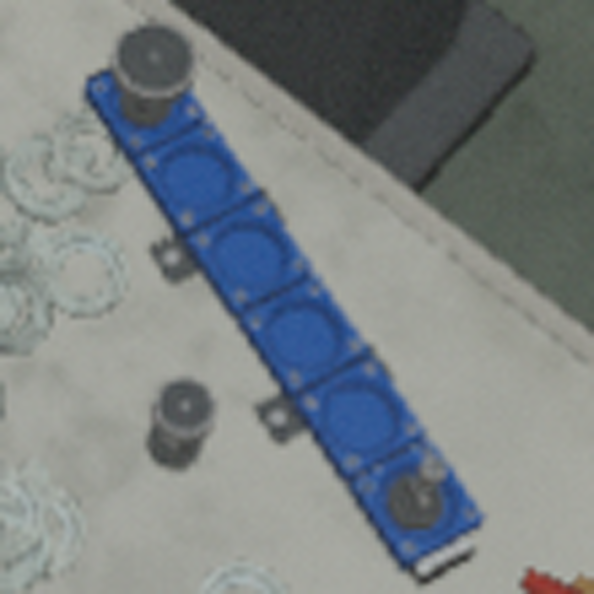

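The four loose gauges, ranked by head width against the 36 mm foot:
- (225,167) is gauge_48, the widest grey head, about 12 px.
- (343,299) is gauge_40, about 11 px.
- (297,204) is gauge_32, about 8 px.
- (260,165) is gauge_24, about 4.6 px and narrower than its foot.

The yellow one at (185,127) is not meant. On the rail, gauge_56 stands at (338,236) and gauge_16 at (390,311). So the holders starting next to gauge_16 take 24, 32, 40, 48. Next I compute positions and check the head sizes in millimetres with an overlay.

```bash
python3 - <<'E'
from h import *
d=get_image("scene");i=d["image"][...,::-1].copy()
c1=lambda x,y:((x+.5)/7-.5+205,(y+.5)/7-.5+150)
c2=lambda x,y:((x+.5)/5.4-.5+310,(y+.5)/5.4-.5+225)
tops={48:(c1(141,122),.072),24:(c1(386,104),.072),32:(c1(647,371),.072),40:(c2(187,402),.072),56:(c2(153,58),.1),16:(c2(433,466),.1)}
pos={k:onz(d,*v) for k,v in tops.items()}
for k,v in pos.items():print(k,v.round(4))
P=[onz(d,c2(*p),.038) for p in[(193,178),(247,257),(303,335),(360,413)]]
for p in P:print(p.round(4))
a,b=pos[56][:2],pos[16][:2];print("len",np.linalg.norm(b-a),np.degrees(np.arctan2(*(b-a)[::-1])),[(a+(b-a)*k/5).round(4) for k in range(1,5)])
# dark-pixel foot/silhouette centroid
S=6
out=cv2.resize(i,None,fx=S,fy=S,interpolation=cv2.INTER_CUBIC)
def circ(x,y,z,r,c):
    q=[(pix(d,(x+r*np.cos(t),y+r*np.sin(t),z))+.5)*S-.5 for t in np.linspace(0,6.3,60)]
    cv2.polylines(out,[np.int32(q)],True,c,1)
for k,v in pos.items():
    z0=v[2]-.072
    circ(v[0],v[1],v[2],k/2000,(0,0,255));circ(v[0],v[1],z0,.018,(0,255,0));circ(v[0],v[1],z0+.009,.018,(0,255,0))
for k in range(1,5):
    e=a+(b-a)*k/5;circ(*e,.038,.026,(0,255,255));circ(*e,.028,.022,(255,255,0))
cr=lambda u,v,w,h:out[v*S:(v+h)*S,u*S:(u+w)*S]
L=np.vstack([cr(210,155,32,32),cr(246,155,32,32),cr(282,190,32,32)])
cv2.imwrite("pics/o.png",np.hstack([L[:576],cv2.resize(cr(320,228,85,96),None,fx=1,fy=1)]))
E
```

```text
48 [ 0.4988 -0.4077  0.072 ]
24 [ 0.3976 -0.3165  0.072 ]
32 [ 0.4267 -0.0949  0.072 ]
40 [0.5984 0.2748 0.072 ]
56 [0.4407 0.1116 0.1   ]
16 [0.5381 0.4148 0.1   ]
[0.4629 0.1724 0.038 ]
[0.4826 0.2343 0.038 ]
[0.5003 0.295  0.038 ]
[0.517  0.3545 0.038 ]
len 0.31838424741943383 72.17986640539917 [array([0.4602, 0.1723]), array([0.4796, 0.2329]), array([0.4991, 0.2935]), array([0.5186, 0.3541])]
```

View pics/o.png

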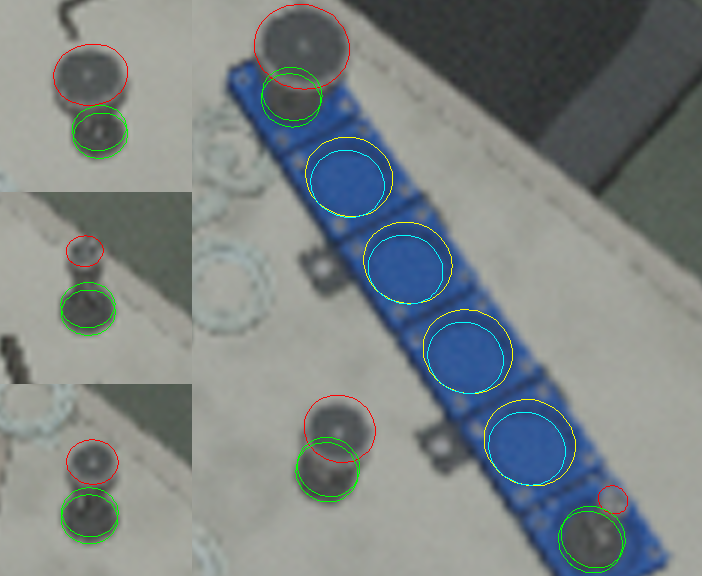

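The overlay fits: the head circles and foot circles land on the objects, so sizes and holder centres are confirmed. First I turn the tool about -91.7° so the fingers close across the rail, and move over gauge_40.

>>> send_rows:
  increments:
    - [[39,-29.5,0,0,0,-8.33,1],[39,-29.5,0,0,0,-8.33,1],[39,-29.5,0,0,0,-8.33,1],[39,-29.5,0,0,0,-8.33,1],[39,-29.5,0,0,0,-8.33,1]]

```text
t: 0.7
ee_pos: [0.37, 0.4515, 0.2312]
eef_rot: [0.486, 0.874, 0.0, -0.0]
contact_force: [-1.0, 0.6, -0.8]
width: 0.0856
grasp_force: 0.0
```

>>> send_rows:
  increments:
    - [[39,-29.5,0,0,0,-8.33,1],[39,-29.5,0,0,0,-8.33,1],[39,-29.5,0,0,0,-8.33,1],[39,-29.5,0,0,0,-8.33,1],[39,-29.5,0,0,0,-8.33,1]]

```text
t: 1.2
ee_pos: [0.5651, 0.3038, 0.2312]
eef_rot: [0.765, 0.644, -0.0, -0.0]
contact_force: [-0.6, 0.8, 0.7]
width: 0.0855
grasp_force: 0.0
```

>>> send_rows:
  increments:
    - [[34,-30,0,0,0,-8.33,1],[0,0,-30,0,0,0,1],[0,0,-30,0,0,0,1],[0,0,0,0,0,0,1]]

```text
t: 1.6
ee_pos: [0.5948, 0.2736, 0.1654]
eef_rot: [0.808, 0.589, -0.005, -0.002]
contact_force: [-0.7, -0.3, -1.1]
width: 0.0855
grasp_force: 0.0
```

>>> send_rows:
  increments:
    - [[0,0,-40,0,0,0,1],[0,0,-40,0,0,0,1],[0,0,-30,0,0,0,1],[0,0,-20,0,0,0,1],[0,0,0,0,0,0,1]]

```text
t: 2.1
ee_pos: [0.5954, 0.275, 0.0387]
eef_rot: [0.808, 0.59, -0.003, -0.001]
contact_force: [-0.8, 0.7, 0.4]
width: 0.0852
grasp_force: 0.0
```

```bash
python3 - <<'E'
from h import *
d=get_image("scene");i=d["image"][...,::-1]
cv2.imwrite("pics/g40.png",cv2.resize(i[250:330,300:400],None,fx=6,fy=6,interpolation=cv2.INTER_CUBIC))
print(status.get_obs()["ee_pos"])
E
```

```text
[0.59700768 0.27553709 0.04100114]
```

View pics/g40.png

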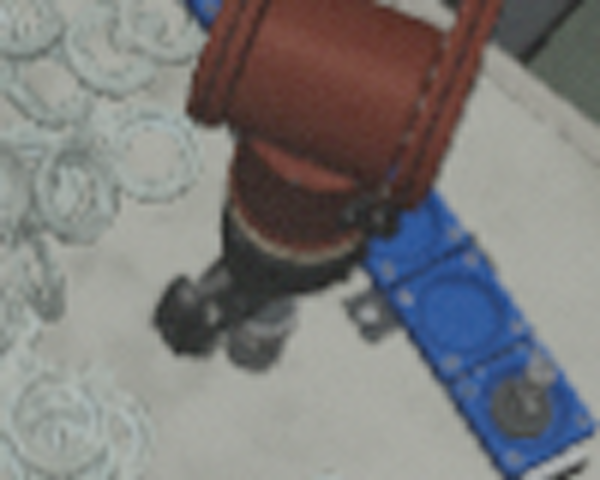

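The gauge stands upright at about crop (258,335), just inside the left finger. I'll close on it.

>>> send_rows:
  increments:
    - [[0,0,0,0,0,0,-1],[0,0,0,0,0,0,-1],[0,0,0,0,0,0,-1],[0,0,0,0,0,0,-1],[0,0,0,0,0,0,-1]]

```text
t: 2.65
ee_pos: [0.5991, 0.2758, 0.0435]
eef_rot: [0.808, 0.589, 0.002, 0.0]
contact_force: [-1.2, -0.2, 5.9]
width: 0.0386
grasp_force: 59.7
```

>>> send_rows:
  increments:
    - [[0,0,0,0,0,0,-1],[0,0,0,0,0,0,-1]]

```text
t: 2.85
ee_pos: [0.5991, 0.2758, 0.0435]
eef_rot: [0.808, 0.589, 0.002, 0.0]
contact_force: [-0.5, 0.4, 6.2]
width: 0.0384
grasp_force: 59.7
```

>>> send_rows:
  increments:
    - [[0,0,30,0,0,0,-1],[0,0,45,0,0,0,-1],[0,0,45,0,0,0,-1],[0,0,0,0,0,0,-1]]

```text
t: 3.25
ee_pos: [0.6024, 0.2769, 0.1705]
eef_rot: [0.808, 0.589, 0.007, 0.002]
contact_force: [1.3, 0.5, -0.8]
width: 0.0384
grasp_force: 61.1
```

>>> send_rows:
  increments:
    - [[-30,-11,0,0,0,0,-1],[-30,-10,0,0,0,0,-1],[-30,-10,0,0,0,0,-1],[-27,-10.5,0,0,0,0,-1],[0,0,0,0,0,0,-1]]

```text
t: 3.75
ee_pos: [0.4767, 0.2327, 0.1596]
eef_rot: [0.808, 0.59, -0.002, -0.001]
contact_force: [1.1, 0.1, -2.7]
width: 0.0382
grasp_force: 61.3
```

>>> send_rows:
  increments:
    - [[0,0,0,0,0,0,-1],[0,0,0,0,0,0,-1]]

```text
t: 3.95
ee_pos: [0.4816, 0.2341, 0.1615]
eef_rot: [0.808, 0.589, 0.001, 0.0]
contact_force: [0.1, 0.3, -2.0]
width: 0.038
grasp_force: 61.3
```

```bash
python3 - <<'E'
from h import *
p=status.get_obs()["ee_pos"];print(p)
for n,z in(("scene",0),("top",0)):
    d=get_image(n);i=d["image"][...,::-1].copy();S=6
    u,v=pix(d,(p[0],p[1],p[2]-.02)).astype(int);x0,y0=u-45,v-45
    o=cv2.resize(i[y0:y0+90,x0:x0+90],None,fx=S,fy=S,interpolation=cv2.INTER_CUBIC)
    for zz in(p[2]-.0435,p[2]-.0345):
        q=[(pix(d,(p[0]+.018*np.cos(t),p[1]+.018*np.sin(t),zz))+.5-[x0,y0])*S-.5 for t in np.linspace(0,6.3,60)]
        cv2.polylines(o,[np.int32(q)],True,(0,255,0),1)
    cv2.imwrite(f"pics/h40{n}.png",o)
a=cv2.imread("pics/h40scene.png");b=cv2.imread("pics/h40top.png");cv2.imwrite("pics/h40.png",cv2.resize(np.hstack([a,b]),(800,400)))
E
```

```text
[0.48163616 0.23405004 0.16152212]
```

View pics/h40.png

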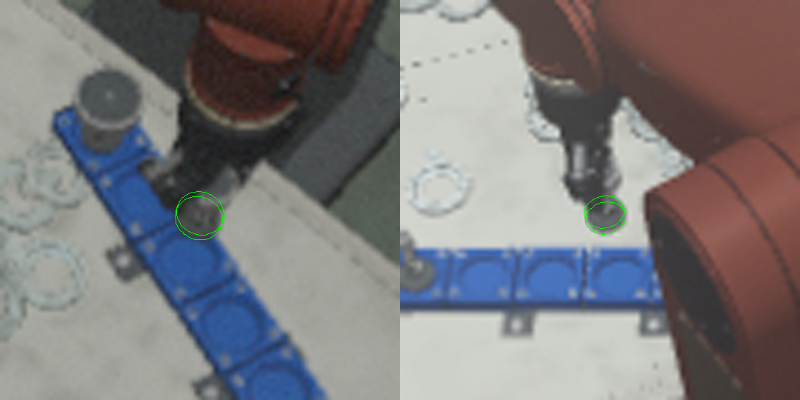

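In both views the held foot sits on the predicted circle and the gauge hangs vertical. Lowering now, gently at the end.

>>> send_rows:
  increments:
    - [[0,0,-35,0,0,0,-1],[0,0,-25,0,0,0,-1],[0,0,-15,0,0,0,-1],[0,0,-5,0,0,0,-1],[0,0,0,0,0,0,-1]]

```text
t: 4.55
ee_pos: [0.4809, 0.2338, 0.0809]
eef_rot: [0.808, 0.589, -0.0, -0.0]
contact_force: [-1.0, -0.3, -2.2]
width: 0.0385
grasp_force: 61.2
```

>>> send_rows:
  increments:
    - [[0,0,-4,0,0,0,-1],[0,0,-3,0,0,0,-1],[0,0,0,0,0,0,-1],[0,0,0,0,0,0,-1]]

```text
t: 4.95
ee_pos: [0.4829, 0.2352, 0.0794]
eef_rot: [0.808, 0.589, 0.002, 0.0]
contact_force: [-9.3, -1.0, 21.3]
width: 0.0384
grasp_force: 63.4
```

It touched about 8 mm early, with a sideways force toward -x. I'll back off and look.

>>> send_rows:
  increments:
    - [[0,0,8,0,0,0,-1],[0,0,0,0,0,0,-1],[0,0,0,0,0,0,-1]]

```text
t: 5.25
ee_pos: [0.4815, 0.234, 0.083]
eef_rot: [0.808, 0.589, 0.001, 0.0]
contact_force: [-1.2, 0.4, -2.6]
width: 0.0384
grasp_force: 61.3
```

```bash
cat > look.py <<'E'
from h import *
import sys
def look(name,pk,h=.0435,p=None):
    p=status.get_obs()["ee_pos"] if p is None else p;print(np.round(p,4));O=[]
    for n in("scene","top"):
        d=get_image(n);i=d["image"][...,::-1].copy();S=8
        u,v=pix(d,(pk[0],pk[1],.05)).astype(int);x0,y0=u-25,v-30
        o=cv2.resize(i[y0:y0+60,x0:x0+50],None,fx=S,fy=S,interpolation=cv2.INTER_CUBIC)
        for c,r,zz,col in((p,.018,p[2]-h,(0,255,0)),(p,.018,p[2]-h+.009,(0,255,0)),(pk,.026,.038,(0,255,255)),(pk,.022,.028,(255,255,0))):
            q=[(pix(d,(c[0]+r*np.cos(t),c[1]+r*np.sin(t),zz))+.5-[x0,y0])*S-.5 for t in np.linspace(0,6.3,60)]
            cv2.polylines(o,[np.int32(q)],True,col,1)
        O.append(o)
    cv2.imwrite(f"pics/{name}.png",np.hstack(O))
E
python3 -c "from look import *;look('p40',(.481,.2335))"
```

```text
[0.4815 0.234  0.083 ]
```

View pics/p40.png

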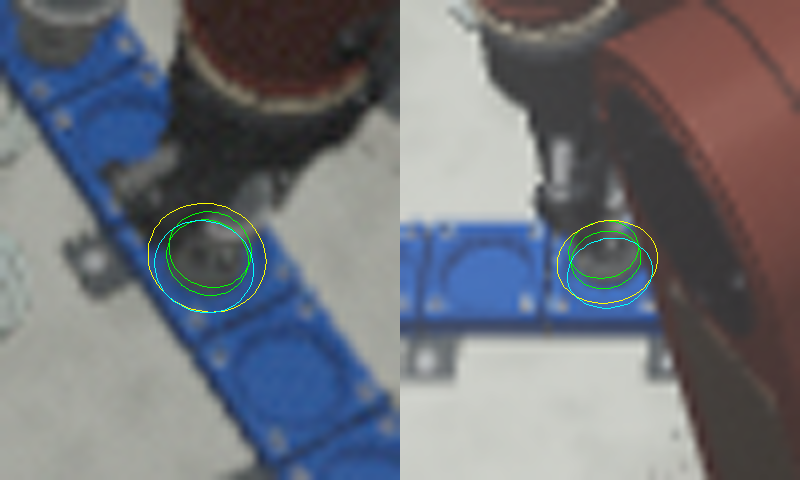

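```bash
python3 - <<'E'
from h import *
O=[];S=10;pk=np.array((.4995,.294));a=np.array((.3061,.952));c=np.array((.952,-.3061))
for n in("scene","top"):
    d=get_image(n);i=d["image"][...,::-1].copy()
    u,v=pix(d,(*pk,.038)).astype(int);x0,y0=u-20,v-22
    o=cv2.resize(i[y0:y0+44,x0:x0+40],None,fx=S,fy=S,interpolation=cv2.INTER_CUBIC)
    P=lambda x,y,z:(pix(d,(x,y,z))+.5-[x0,y0])*S-.5
    for r,zz,col in((.026,.038,(0,255,255)),(.022,.028,(255,255,0))):
        cv2.polylines(o,[np.int32([P(pk[0]+r*np.cos(t),pk[1]+r*np.sin(t),zz) for t in np.linspace(0,6.3,60)])],True,col,1)
    cv2.polylines(o,[np.int32([P(*(pk+.03*(s*a+t*c)),.038) for s,t in((1,1),(1,-1),(-1,-1),(-1,1))])],True,(0,0,255),1)
    for s in(-1,1):  # px per 5 mm
        print(n,(P(*(pk+.005*a),.038)-P(*pk,.038)).round(1),(P(*(pk+.005*c),.038)-P(*pk,.038)).round(1));break
    O.append(o)
cv2.imwrite("pics/n40.png",np.hstack(O))
E
```

```text
scene [ 8.  11.8] [-12.    6.6]
top [-12.   0.] [ 1.3 -9.9]
```

View pics/n40.png

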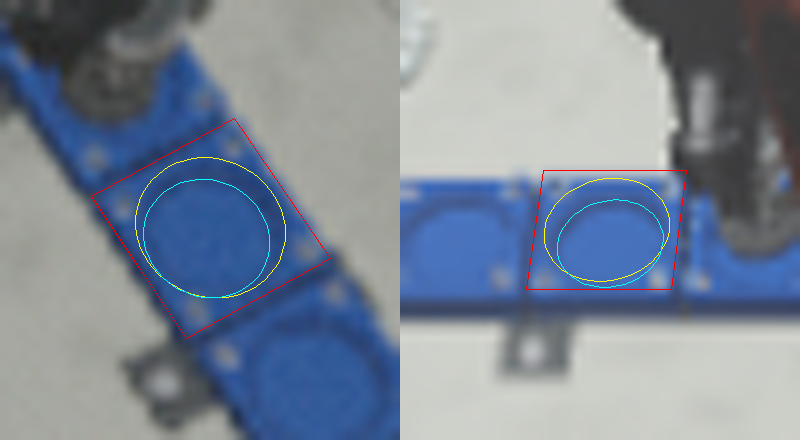

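In the top view the rail lies about 5 mm nearer the robot than my estimate, which agrees with the sideways contact force. I'll shift -4 mm in x and lower again.

>>> send_rows:
  increments:
    - [[-4,0,0,0,0,0,-1],[0,0,-3,0,0,0,-1],[0,0,-3,0,0,0,-1],[0,0,0,0,0,0,-1]]

```text
t: 5.85
ee_pos: [0.4763, 0.2337, 0.0755]
eef_rot: [0.808, 0.589, -0.001, -0.0]
contact_force: [0.7, -0.7, -1.8]
width: 0.0381
grasp_force: 61.3
```

>>> send_rows:
  increments:
    - [[0,0,-2,0,0,0,-1],[0,0,0,0,0,0,-1],[0,0,0,0,0,0,-1]]

```text
t: 6.15
ee_pos: [0.4768, 0.2338, 0.0743]
eef_rot: [0.808, 0.589, -0.0, 0.0]
contact_force: [-0.2, -0.1, -2.5]
width: 0.0382
grasp_force: 61.3
```

>>> send_rows:
  increments:
    - [[0,0,-2,0,0,0,-1],[0,0,0,0,0,0,-1],[0,0,0,0,0,0,-1]]

```text
t: 6.45
ee_pos: [0.4767, 0.2338, 0.0722]
eef_rot: [0.808, 0.589, -0.0, -0.0]
contact_force: [-0.6, -0.4, -1.8]
width: 0.0381
grasp_force: 61.3
```

>>> send_rows:
  increments:
    - [[0,0,-1,0,0,0,-1],[0,0,0,0,0,0,-1],[0,0,0,0,0,0,-1]]

```text
t: 6.75
ee_pos: [0.477, 0.2339, 0.0716]
eef_rot: [0.808, 0.589, 0.0, 0.0]
contact_force: [0.2, -1.5, -0.3]
width: 0.0385
grasp_force: 61.4
```

>>> send_rows:
  increments:
    - [[0,0,-1,0,0,0,-1],[0,0,0,0,0,0,-1],[0,0,0,0,0,0,-1]]

```text
t: 7.05
ee_pos: [0.4772, 0.2341, 0.0715]
eef_rot: [0.808, 0.589, 0.0, 0.0]
contact_force: [-2.8, -0.2, 7.1]
width: 0.0382
grasp_force: 62.1
```

>>> send_rows:
  increments:
    - [[0,0,0,0,0,0,0.3],[0,0,0,0,0,0,0.6],[0,0,0,0,0,0,1],[0,0,0,0,0,0,1]]

```text
t: 7.45
ee_pos: [0.4767, 0.2338, 0.0702]
eef_rot: [0.808, 0.589, -0.0, -0.0]
contact_force: [-0.3, 0.5, 0.4]
width: 0.0851
grasp_force: 0.0
```

>>> send_rows:
  increments:
    - [[0,0,20,0,0,0,1],[0,0,40,0,0,0,1],[0,0,40,0,0,0,1],[0,0,0,0,0,0,1]]

```text
t: 7.85
ee_pos: [0.4807, 0.2352, 0.1769]
eef_rot: [0.808, 0.589, 0.005, 0.002]
contact_force: [1.3, 0.8, -0.0]
width: 0.0855
grasp_force: 0.0
```

gauge_40 is seated: contact came at the expected height of 0.0715. Next is gauge_32.

>>> send_rows:
  increments:
    - [[-6,-41,0,0,0,0,1],[-6,-41,0,0,0,0,1],[-6,-41,0,0,0,0,1],[-6,-41,0,0,0,0,1],[-6,-41,0,0,0,0,1]]

```text
t: 8.35
ee_pos: [0.4461, 0.0275, 0.1698]
eef_rot: [0.808, 0.59, -0.0, -0.0]
contact_force: [1.2, -1.1, 0.2]
width: 0.0857
grasp_force: 0.0
```

>>> send_rows:
  increments:
    - [[-7,-41,0,0,0,0,1],[-7,-41,0,0,0,0,1],[-6,-41.7,0,0,0,0,1],[0,0,0,0,0,0,1],[0,0,0,0,0,0,1]]

```text
t: 8.85
ee_pos: [0.4264, -0.0954, 0.1698]
eef_rot: [0.809, 0.588, 0.0, -0.0]
contact_force: [0.9, 0.9, 0.4]
width: 0.0854
grasp_force: 0.0
```

```bash
python3 - <<'E'
from h import *
p=status.get_obs()["ee_pos"];print(p);O=[];S=8
for n in("scene","top"):
    d=get_image(n);i=d["image"][...,::-1].copy()
    u,v=pix(d,(.4267,-.0949,.07)).astype(int);x0,y0=u-25,v-30
    o=cv2.resize(i[y0:y0+60,x0:x0+50],None,fx=S,fy=S,interpolation=cv2.INTER_CUBIC)
    for r,zz in((.018,0),(.016,.072)):
        q=[(pix(d,(.4267+r*np.cos(t),-.0949+r*np.sin(t),zz))+.5-[x0,y0])*S-.5 for t in np.linspace(0,6.3,60)]
        cv2.polylines(o,[np.int32(q)],True,(0,255,0),1)
    O.append(o)
cv2.imwrite("pics/g32.png",np.hstack(O))
E
```

```text
[ 0.42643758 -0.09541908  0.16982855]
```

View pics/g32.png

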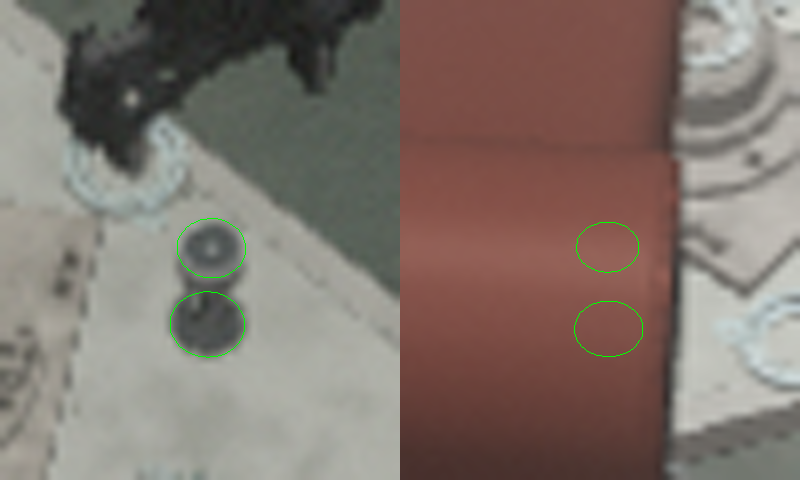

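The scene view shows gauge_32 exactly on its predicted circles, at crop (210,250) and (207,323). Going down to grasp it.

>>> send_rows:
  increments:
    - [[0,0,-40,0,0,0,1],[0,0,-40,0,0,0,1],[0,0,-30,0,0,0,1],[0,0,-19,0,0,0,1],[0,0,0,0,0,0,1]]

```text
t: 9.45
ee_pos: [0.4243, -0.0922, 0.0383]
eef_rot: [0.807, 0.59, -0.002, -0.003]
contact_force: [-0.1, 0.3, -0.2]
width: 0.0855
grasp_force: 0.0
```

>>> send_rows:
  increments:
    - [[0,0,0,0,0,0,0.2],[0,0,0,0,0,0,0],[0,0,0,0,0,0,-1],[0,0,0,0,0,0,-1],[0,0,0,0,0,0,-1]]

```text
t: 9.95
ee_pos: [0.4277, -0.0952, 0.0427]
eef_rot: [0.808, 0.589, 0.001, 0.001]
contact_force: [-1.9, 1.6, 6.7]
width: 0.0303
grasp_force: 58.8
```

>>> send_rows:
  increments:
    - [[0,0,0,0,0,0,-1],[0,0,0,0,0,0,-1]]

```text
t: 10.15
ee_pos: [0.4277, -0.0952, 0.0427]
eef_rot: [0.808, 0.589, 0.001, 0.001]
contact_force: [-1.4, 1.2, 6.8]
width: 0.0298
grasp_force: 58.8
```

>>> send_rows:
  increments:
    - [[0,0,30,0,0,0,-1],[0,0,45,0,0,0,-1],[0,0,45,0,0,0,-1],[0,0,20,0,0,0,-1],[0,0,0,0,0,0,-1]]

```text
t: 10.65
ee_pos: [0.4293, -0.096, 0.1856]
eef_rot: [0.808, 0.589, 0.002, 0.004]
contact_force: [0.2, 0.2, -1.2]
width: 0.0302
grasp_force: 59.9
```

>>> send_rows:
  increments:
    - [[7,39,0,0,0,0,-1],[7,39,0,0,0,0,-1],[7,39,0,0,0,0,-1],[7,39,0,0,0,0,-1],[7,39,0,0,0,0,-1]]

```text
t: 11.15
ee_pos: [0.4608, 0.1016, 0.1795]
eef_rot: [0.808, 0.589, -0.001, -0.001]
contact_force: [1.0, -0.8, -1.4]
width: 0.0304
grasp_force: 59.8
```

>>> send_rows:
  increments:
    - [[7,39,0,0,0,0,-1],[7,39,0,0,0,0,-1],[7,39,0,0,0,0,-1],[7,39,0,0,0,0,-1],[6,38.5,0,0,0,0,-1]]

```text
t: 11.65
ee_pos: [0.4948, 0.2958, 0.179]
eef_rot: [0.808, 0.589, -0.001, -0.0]
contact_force: [-0.3, 0.7, -0.8]
width: 0.03
grasp_force: 59.8
```

>>> send_rows:
  increments:
    - [[0,0,0,0,0,0,-1],[0,0,0,0,0,0,-1],[0,0,0,0,0,0,-1]]

```text
t: 11.95
ee_pos: [0.495, 0.2936, 0.1798]
eef_rot: [0.808, 0.589, -0.001, -0.0]
contact_force: [-0.3, 0.1, -1.0]
width: 0.0301
grasp_force: 59.8
```

>>> send_rows:
  increments:
    - [[0,0,-40,0,0,0,-1],[0,0,-30,0,0,0,-1],[0,0,-20,0,0,0,-1],[0,0,-7,0,0,0,-1],[0,0,0,0,0,0,-1]]

```text
t: 12.45
ee_pos: [0.4951, 0.2933, 0.0832]
eef_rot: [0.808, 0.589, -0.001, -0.0]
contact_force: [-0.6, 0.3, -1.1]
width: 0.0302
grasp_force: 59.8
```

>>> send_rows:
  increments:
    - [[0,0,-3,0,0,0,-1],[0,0,-3,0,0,0,-1],[0,0,0,0,0,0,-1],[0,0,0,0,0,0,-1]]

```text
t: 12.85
ee_pos: [0.4961, 0.2948, 0.0789]
eef_rot: [0.808, 0.589, 0.0, 0.0]
contact_force: [0.0, -0.3, -0.4]
width: 0.0305
grasp_force: 59.8
```

>>> send_rows:
  increments:
    - [[0,0,-2,0,0,0,-1],[0,0,0,0,0,0,-1],[0,0,0,0,0,0,-1]]

```text
t: 13.15
ee_pos: [0.4957, 0.2947, 0.0763]
eef_rot: [0.808, 0.589, -0.0, -0.0]
contact_force: [-0.5, -0.7, -0.4]
width: 0.0301
grasp_force: 59.8
```

Still free. Continuing down.

>>> send_rows:
  increments:
    - [[0,0,-3,0,0,0,-1],[0,0,0,0,0,0,-1],[0,0,0,0,0,0,-1]]

```text
t: 13.45
ee_pos: [0.4956, 0.2946, 0.0731]
eef_rot: [0.808, 0.589, -0.0, -0.0]
contact_force: [-0.1, 0.4, -0.5]
width: 0.0301
grasp_force: 59.8
```

>>> send_rows:
  increments:
    - [[0,0,-2,0,0,0,-1],[0,0,0,0,0,0,-1],[0,0,0,0,0,0,-1]]

```text
t: 13.75
ee_pos: [0.4957, 0.2946, 0.0712]
eef_rot: [0.808, 0.589, -0.0, -0.0]
contact_force: [0.1, -0.2, -1.4]
width: 0.0302
grasp_force: 59.8
```

>>> send_rows:
  increments:
    - [[0,0,-1,0,0,0,-1],[0,0,0,0,0,0,-1],[0,0,0,0,0,0,-1]]

```text
t: 14.05
ee_pos: [0.496, 0.2948, 0.0708]
eef_rot: [0.808, 0.589, 0.0, -0.0]
contact_force: [-2.0, -0.1, 3.9]
width: 0.0301
grasp_force: 60.2
```

>>> send_rows:
  increments:
    - [[0,0,-1,0,0,0,-1],[0,0,0,0,0,0,-1],[0,0,0,0,0,0,-1]]

```text
t: 14.35
ee_pos: [0.4962, 0.2951, 0.0708]
eef_rot: [0.808, 0.589, 0.001, -0.0]
contact_force: [-3.2, 0.0, 10.0]
width: 0.0301
grasp_force: 61.0
```

Seated. Releasing, lifting, and moving to gauge_24.

>>> send_rows:
  increments:
    - [[0,0,0,0,0,0,0.3],[0,0,0,0,0,0,0.6],[0,0,0,0,0,0,1],[0,0,0,0,0,0,1],[0,0,0,0,0,0,1]]

```text
t: 14.85
ee_pos: [0.4957, 0.2946, 0.0691]
eef_rot: [0.808, 0.589, -0.0, -0.0]
contact_force: [0.2, 0.1, -0.3]
width: 0.0851
grasp_force: 0.0
```

>>> send_rows:
  increments:
    - [[0,0,20,0,0,0,1],[0,0,40,0,0,0,1],[0,0,40,0,0,0,1],[0,0,0,0,0,0,1]]

```text
t: 15.25
ee_pos: [0.4997, 0.2963, 0.1763]
eef_rot: [0.808, 0.589, 0.006, 0.001]
contact_force: [0.3, 1.2, 0.5]
width: 0.0852
grasp_force: 0.0
```

>>> send_rows:
  increments:
    - [[-6,-41,0,0,0,0,1],[-6,-41,0,0,0,0,1],[-6,-41,0,0,0,0,1],[-6,-41,0,0,0,0,1],[-6,-41,0,0,0,0,1]]

```text
t: 15.75
ee_pos: [0.4651, 0.0882, 0.1688]
eef_rot: [0.808, 0.59, -0.0, -0.0]
contact_force: [0.6, -0.1, 0.1]
width: 0.0852
grasp_force: 0.0
```

>>> send_rows:
  increments:
    - [[-7,-41,0,0,0,0,1],[-7,-41,0,0,0,0,1],[-7,-41,0,0,0,0,1],[-7,-41,0,0,0,0,1],[-7,-41,0,0,0,0,1]]

```text
t: 16.25
ee_pos: [0.4301, -0.1169, 0.1689]
eef_rot: [0.808, 0.589, 0.0, 0.0]
contact_force: [0.7, -0.3, 0.3]
width: 0.0852
grasp_force: 0.0
```

>>> send_rows:
  increments:
    - [[-7,-41,0,0,0,0,1],[-7,-41,0,0,0,0,1],[-7,-41,0,0,0,0,1],[-7,-41,0,0,0,0,1],[-5,-37,0,0,0,0,1]]

```text
t: 16.75
ee_pos: [0.3969, -0.3182, 0.1688]
eef_rot: [0.808, 0.589, -0.0, -0.0]
contact_force: [0.4, 1.2, 0.1]
width: 0.0856
grasp_force: 0.0
```

>>> send_rows:
  increments:
    - [[0,0,0,0,0,0,1],[0,0,0,0,0,0,1],[0,0,0,0,0,0,1]]

```text
t: 17.05
ee_pos: [0.3977, -0.3153, 0.1687]
eef_rot: [0.808, 0.59, 0.0, -0.001]
contact_force: [0.3, 0.6, -0.7]
width: 0.0854
grasp_force: 0.0
```

>>> send_rows:
  increments:
    - [[0,-1,-40,0,0,0,1],[0,0,-40,0,0,0,1],[0,0,-30,0,0,0,1],[0,0,-18,0,0,0,1],[0,0,0,0,0,0,1]]

```text
t: 17.55
ee_pos: [0.3963, -0.3138, 0.0383]
eef_rot: [0.807, 0.59, -0.0, -0.003]
contact_force: [-0.2, 0.2, -0.4]
width: 0.0852
grasp_force: 0.0
```

>>> send_rows:
  increments:
    - [[0,0,0,0,0,0,0.2],[0,0,0,0,0,0,0],[0,0,0,0,0,0,-0.2],[0,0,0,0,0,0,-1],[0,0,0,0,0,0,-1]]

```text
t: 18.05
ee_pos: [0.3982, -0.318, 0.0425]
eef_rot: [0.808, 0.589, 0.0, 0.001]
contact_force: [-0.7, -0.1, 5.1]
width: 0.0222
grasp_force: 58.5
```

>>> send_rows:
  increments:
    - [[0,0,0,0,0,0,-1],[0,0,0,0,0,0,-1],[0,0,0,0,0,0,-1]]

```text
t: 18.35
ee_pos: [0.3983, -0.318, 0.0425]
eef_rot: [0.808, 0.589, 0.0, 0.001]
contact_force: [-1.7, 0.5, 7.4]
width: 0.0225
grasp_force: 58.6
```

>>> send_rows:
  increments:
    - [[0,0,30,0,0,0,-1],[0,0,45,0,0,0,-1],[0,0,45,0,0,0,-1],[0,0,20,0,0,0,-1],[0,0,0,0,0,0,-1]]

```text
t: 18.85
ee_pos: [0.3996, -0.3193, 0.1855]
eef_rot: [0.808, 0.589, 0.0, 0.004]
contact_force: [-0.6, -0.6, -0.5]
width: 0.0221
grasp_force: 59.2
```

>>> send_rows:
  increments:
    - [[7,40,0,0,0,0,-1],[7,40,0,0,0,0,-1],[7,40,0,0,0,0,-1],[7,40,0,0,0,0,-1],[7,40,0,0,0,0,-1]]

```text
t: 19.35
ee_pos: [0.4317, -0.1154, 0.1792]
eef_rot: [0.808, 0.589, -0.001, -0.001]
contact_force: [0.2, -0.5, -1.3]
width: 0.0221
grasp_force: 59.1
```

>>> send_rows:
  increments:
    - [[7,40,0,0,0,0,-1],[7,40,0,0,0,0,-1],[7,40,0,0,0,0,-1],[7,40,0,0,0,0,-1],[7,40,0,0,0,0,-1]]

```text
t: 19.85
ee_pos: [0.4666, 0.0843, 0.1792]
eef_rot: [0.808, 0.589, -0.001, -0.001]
contact_force: [0.9, -0.9, -0.1]
width: 0.0218
grasp_force: 59.1
```

>>> send_rows:
  increments:
    - [[7,40,0,0,0,0,-1],[7,40,0,0,0,0,-1],[7,40,0,0,0,0,-1],[7,40,0,0,0,0,-1],[7,40,0,0,0,0,-1]]

```text
t: 20.35
ee_pos: [0.5017, 0.2839, 0.1787]
eef_rot: [0.808, 0.589, -0.002, -0.0]
contact_force: [0.9, -0.7, -1.4]
width: 0.0221
grasp_force: 59.1
```

>>> send_rows:
  increments:
    - [[6,40,0,0,0,0,-1],[5.3,30.6,0,0,0,0,-1],[0,0,0,0,0,0,-1],[0,0,0,0,0,0,-1],[0,0,0,0,0,0,-1]]

```text
t: 20.85
ee_pos: [0.5134, 0.352, 0.1797]
eef_rot: [0.808, 0.589, -0.001, -0.0]
contact_force: [0.9, 0.2, -1.2]
width: 0.0221
grasp_force: 59.1
```

>>> send_rows:
  increments:
    - [[0.5,2,-40,0,0,0,-1],[0,0,-30,0,0,0,-1],[0,0,-20,0,0,0,-1],[0,0,-7,0,0,0,-1],[0,0,0,0,0,0,-1]]

```text
t: 21.35
ee_pos: [0.5139, 0.3538, 0.0832]
eef_rot: [0.808, 0.589, -0.001, -0.0]
contact_force: [-0.2, 0.6, -1.1]
width: 0.0223
grasp_force: 59.1
```

>>> send_rows:
  increments:
    - [[0,0,-3,0,0,0,-1],[0,0,-3,0,0,0,-1],[0,0,0,0,0,0,-1],[0,0,0,0,0,0,-1]]

```text
t: 21.75
ee_pos: [0.515, 0.3555, 0.079]
eef_rot: [0.808, 0.589, 0.001, 0.0]
contact_force: [-0.8, 0.4, -1.2]
width: 0.0221
grasp_force: 59.1
```

>>> send_rows:
  increments:
    - [[0,0,-2,0,0,0,-1],[0,0,-2,0,0,0,-1],[0,0,0,0,0,0,-1],[0,0,0,0,0,0,-1]]

```text
t: 22.15
ee_pos: [0.5145, 0.3552, 0.0741]
eef_rot: [0.808, 0.589, -0.0, -0.0]
contact_force: [0.1, -0.0, -0.9]
width: 0.0221
grasp_force: 59.1
```

>>> send_rows:
  increments:
    - [[0,0,-2,0,0,0,-1],[0,0,-1,0,0,0,-1],[0,0,0,0,0,0,-1],[0,0,0,0,0,0,-1]]

```text
t: 22.55
ee_pos: [0.5146, 0.3552, 0.0712]
eef_rot: [0.808, 0.589, -0.0, -0.0]
contact_force: [0.2, -0.3, -1.1]
width: 0.0223
grasp_force: 59.1
```

>>> send_rows:
  increments:
    - [[0,0,-1,0,0,0,-1],[0,0,0,0,0,0,-1],[0,0,0,0,0,0,-1]]

```text
t: 22.85
ee_pos: [0.5148, 0.3554, 0.0706]
eef_rot: [0.808, 0.589, 0.0, 0.0]
contact_force: [-0.2, -0.2, 1.1]
width: 0.0218
grasp_force: 59.3
```

>>> send_rows:
  increments:
    - [[0,0,-1,0,0,0,-1],[0,0,0,0,0,0,-1],[0,0,0,0,0,0,-1]]

```text
t: 23.15
ee_pos: [0.515, 0.3557, 0.0706]
eef_rot: [0.808, 0.589, 0.001, -0.0]
contact_force: [-2.3, -0.4, 6.4]
width: 0.0219
grasp_force: 59.9
```

>>> send_rows:
  increments:
    - [[0,0,0,0,0,0,0.3],[0,0,0,0,0,0,0.6],[0,0,0,0,0,0,1],[0,0,0,0,0,0,1],[0,0,0,0,0,0,1]]

```text
t: 23.65
ee_pos: [0.5145, 0.3552, 0.0691]
eef_rot: [0.808, 0.589, -0.0, -0.0]
contact_force: [0.3, 0.3, 0.6]
width: 0.086
grasp_force: 0.0
```

>>> send_rows:
  increments:
    - [[0,0,20,0,0,0,1],[0,0,40,0,0,0,1],[0,0,40,0,0,0,1],[0,0,0,0,0,0,1]]

```text
t: 24.05
ee_pos: [0.5184, 0.3572, 0.1768]
eef_rot: [0.808, 0.589, 0.006, 0.001]
contact_force: [0.1, 1.3, 0.5]
width: 0.0854
grasp_force: 0.0
```

>>> send_rows:
  increments:
    - [[-1,-40,0,0,0,0,1],[-1,-40,0,0,0,0,1],[-1,-40,0,0,0,0,1],[-1,-40,0,0,0,0,1],[-1,-40,0,0,0,0,1]]

```text
t: 24.55
ee_pos: [0.5091, 0.1537, 0.1688]
eef_rot: [0.808, 0.589, -0.0, -0.0]
contact_force: [1.1, 0.4, 0.4]
width: 0.0855
grasp_force: 0.0
```

>>> send_rows:
  increments:
    - [[-1,-40,0,0,0,0,1],[-1,-40,0,0,0,0,1],[-1,-40,0,0,0,0,1],[-1,-40,0,0,0,0,1],[-1,-40,0,0,0,0,1]]

```text
t: 25.05
ee_pos: [0.5041, -0.0463, 0.1689]
eef_rot: [0.808, 0.589, -0.0, -0.0]
contact_force: [0.7, 0.5, -0.9]
width: 0.0855
grasp_force: 0.0
```

>>> send_rows:
  increments:
    - [[-1,-40,0,0,0,0,1],[-1,-40,0,0,0,0,1],[-1,-40,0,0,0,0,1],[-1,-40,0,0,0,0,1],[-1,-40,0,0,0,0,1]]

```text
t: 25.55
ee_pos: [0.4991, -0.2463, 0.1688]
eef_rot: [0.808, 0.589, -0.0, -0.0]
contact_force: [1.2, 0.0, -0.4]
width: 0.0855
grasp_force: 0.0
```

>>> send_rows:
  increments:
    - [[0,-40,0,0,0,0,1],[0,-40,0,0,0,0,1],[0,-40,0,0,0,0,1],[-0.5,-43,0,0,0,0,1],[0,0,0,0,0,0,1]]

```text
t: 26.05
ee_pos: [0.4978, -0.4127, 0.1684]
eef_rot: [0.809, 0.588, -0.001, 0.001]
contact_force: [-0.5, 0.1, -0.4]
width: 0.0852
grasp_force: 0.0
```

>>> send_rows:
  increments:
    - [[0,0,0,0,0,0,1],[0,0,0,0,0,0,1],[0,0,0,0,0,0,1]]

```text
t: 26.35
ee_pos: [0.4993, -0.4063, 0.1692]
eef_rot: [0.807, 0.59, 0.0, -0.0]
contact_force: [0.2, 0.2, 0.6]
width: 0.0854
grasp_force: 0.0
```

>>> send_rows:
  increments:
    - [[0,-1,-40,0,0,0,1],[0,0,-40,0,0,0,1],[0,0,-25,0,0,0,1],[0,0,0,0,0,0,1]]

```text
t: 26.75
ee_pos: [0.4968, -0.4049, 0.0596]
eef_rot: [0.807, 0.59, -0.001, -0.004]
contact_force: [-0.1, 0.0, -0.5]
width: 0.0858
grasp_force: 0.0
```

>>> send_rows:
  increments:
    - [[0,0,-12,0,0,0,1],[0,0,-11,0,0,0,1],[0,0,0,0,0,0,1],[0,0,0,0,0,0,1]]

```text
t: 27.15
ee_pos: [0.4994, -0.409, 0.042]
eef_rot: [0.808, 0.589, 0.0, 0.0]
contact_force: [-0.1, -0.2, -1.0]
width: 0.0853
grasp_force: 0.0
```

>>> send_rows:
  increments:
    - [[0,0,0,0,0,0,0.4],[0,0,0,0,0,0,0.2],[0,0,0,0,0,0,-1],[0,0,0,0,0,0,-1],[0,0,0,0,0,0,-1]]

```text
t: 27.65
ee_pos: [0.4996, -0.4093, 0.0423]
eef_rot: [0.808, 0.589, 0.0, 0.001]
contact_force: [0.8, 0.5, 4.9]
width: 0.0461
grasp_force: 62.0
```

>>> send_rows:
  increments:
    - [[0,0,0,0,0,0,-1],[0,0,0,0,0,0,-1],[0,0,0,0,0,0,-1]]

```text
t: 27.95
ee_pos: [0.4997, -0.4093, 0.0423]
eef_rot: [0.808, 0.589, 0.0, 0.001]
contact_force: [-0.4, 0.3, 5.6]
width: 0.0461
grasp_force: 62.1
```

>>> send_rows:
  increments:
    - [[0,0,30,0,0,0,-1],[0,0,45,0,0,0,-1],[0,0,45,0,0,0,-1],[0,0,20,0,0,0,-1],[0,0,0,0,0,0,-1]]

```text
t: 28.45
ee_pos: [0.5006, -0.4104, 0.1854]
eef_rot: [0.808, 0.589, 0.0, 0.003]
contact_force: [0.4, -0.4, -2.2]
width: 0.0463
grasp_force: 62.6
```

>>> send_rows:
  increments:
    - [[-3,39,0,0,0,0,-1],[-3,39,0,0,0,0,-1],[-3,39,0,0,0,0,-1],[-3,39,0,0,0,0,-1],[-3,39,0,0,0,0,-1]]

```text
t: 28.95
ee_pos: [0.4821, -0.2113, 0.178]
eef_rot: [0.808, 0.589, -0.001, -0.002]
contact_force: [0.7, 1.3, -1.5]
width: 0.0462
grasp_force: 62.6
```

>>> send_rows:
  increments:
    - [[-3,39,0,0,0,0,-1],[-3,39,0,0,0,0,-1],[-3,39,0,0,0,0,-1],[-3,39,0,0,0,0,-1],[-3,39,0,0,0,0,-1]]

```text
t: 29.45
ee_pos: [0.467, -0.0169, 0.1784]
eef_rot: [0.808, 0.589, -0.001, -0.002]
contact_force: [1.5, 0.9, -1.7]
width: 0.0462
grasp_force: 62.6
```

>>> send_rows:
  increments:
    - [[-3,39,0,0,0,0,-1],[-3,39,0,0,0,0,-1],[-3,39,0,0,0,0,-1],[-3,39,0,0,0,0,-1],[0,33,0,0,0,0,-1]]

```text
t: 29.95
ee_pos: [0.4547, 0.1718, 0.1783]
eef_rot: [0.808, 0.59, -0.002, -0.001]
contact_force: [0.6, 0.1, -2.3]
width: 0.0464
grasp_force: 62.6
```

>>> send_rows:
  increments:
    - [[0,0,0,0,0,0,-1],[0,0,0,0,0,0,-1],[0,0,0,0,0,0,-1],[0,0,0,0,0,0,-1]]

```text
t: 30.35
ee_pos: [0.4568, 0.1691, 0.1805]
eef_rot: [0.808, 0.589, -0.001, -0.0]
contact_force: [0.0, 0.2, -1.9]
width: 0.0461
grasp_force: 62.6
```

```bash
python3 -c "from look import *;look('p48',(.4575,.1723),.0423)"
```

```text
[0.4568 0.1691 0.1805]
```

View pics/p48.png

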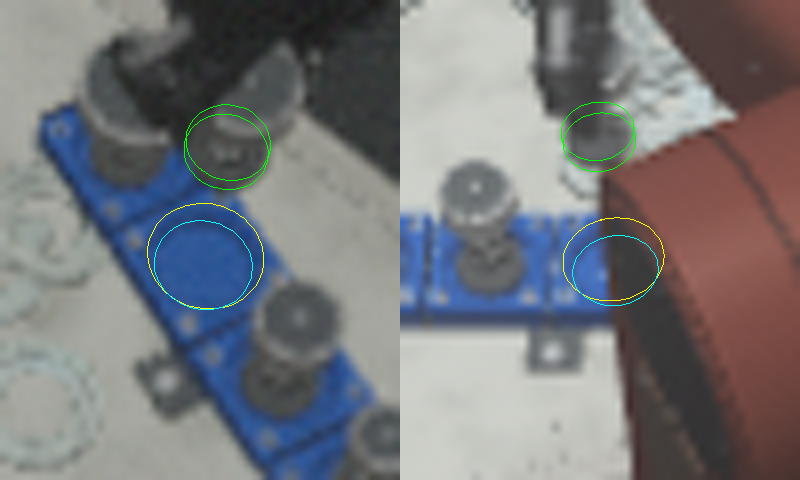

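gauge_40 stands correctly in the next holder, and the held gauge_48 hangs upright beside the target pocket. I'll correct +2 mm in y and lower.

>>> send_rows:
  increments:
    - [[0.5,2,-40,0,0,0,-1],[0,0,-30,0,0,0,-1],[0,0,-20,0,0,0,-1],[0,0,-7,0,0,0,-1],[0,0,0,0,0,0,-1]]

```text
t: 30.95
ee_pos: [0.4571, 0.1716, 0.0836]
eef_rot: [0.808, 0.589, -0.001, -0.0]
contact_force: [0.3, 0.8, -1.6]
width: 0.0464
grasp_force: 62.6
```

>>> send_rows:
  increments:
    - [[0,0,-3,0,0,0,-1],[0,0,-3,0,0,0,-1],[0,0,0,0,0,0,-1],[0,0,0,0,0,0,-1]]

```text
t: 31.35
ee_pos: [0.458, 0.1724, 0.0789]
eef_rot: [0.808, 0.589, 0.0, 0.0]
contact_force: [-0.1, 0.0, -1.6]
width: 0.0463
grasp_force: 62.6
```

>>> send_rows:
  increments:
    - [[0,0,-2,0,0,0,-1],[0,0,-2,0,0,0,-1],[0,0,0,0,0,0,-1],[0,0,0,0,0,0,-1]]

```text
t: 31.75
ee_pos: [0.4575, 0.1722, 0.0742]
eef_rot: [0.808, 0.589, -0.0, -0.0]
contact_force: [-0.3, -0.4, -2.9]
width: 0.0464
grasp_force: 62.6
```

>>> send_rows:
  increments:
    - [[0,0,-2,0,0,0,-1],[0,0,-1,0,0,0,-1],[0,0,0,0,0,0,-1],[0,0,0,0,0,0,-1]]

```text
t: 32.15
ee_pos: [0.4576, 0.1722, 0.0713]
eef_rot: [0.808, 0.589, -0.0, -0.0]
contact_force: [0.8, 0.2, -1.7]
width: 0.0461
grasp_force: 62.6
```

>>> send_rows:
  increments:
    - [[0,0,-1,0,0,0,-1],[0,0,0,0,0,0,-1],[0,0,0,0,0,0,-1]]

```text
t: 32.45
ee_pos: [0.4577, 0.1723, 0.0703]
eef_rot: [0.808, 0.589, 0.0, 0.0]
contact_force: [0.7, 0.1, -2.4]
width: 0.046
grasp_force: 62.8
```

>>> send_rows:
  increments:
    - [[0,0,-1,0,0,0,-1],[0,0,0,0,0,0,-1],[0,0,0,0,0,0,-1]]

```text
t: 32.75
ee_pos: [0.4579, 0.1724, 0.0702]
eef_rot: [0.808, 0.589, 0.0, -0.0]
contact_force: [-3.8, 0.1, 4.4]
width: 0.0463
grasp_force: 63.4
```

Down on the pocket floor. Releasing, lifting, and retreating toward the base side so the view is clear.

>>> send_rows:
  increments:
    - [[0,0,0,0,0,0,0.4],[0,0,0,0,0,0,0.7],[0,0,0,0,0,0,1],[0,0,0,0,0,0,1],[0,0,0,0,0,0,1]]

```text
t: 33.25
ee_pos: [0.4576, 0.1722, 0.0692]
eef_rot: [0.808, 0.589, -0.0, 0.0]
contact_force: [-0.0, -0.6, 0.1]
width: 0.0856
grasp_force: 0.0
```

>>> send_rows:
  increments:
    - [[0,0,20,0,0,0,1],[0,0,40,0,0,0,1],[0,0,40,0,0,0,1],[0,0,40,0,0,0,1],[0,-40,0,0,0,0,1]]

```text
t: 33.75
ee_pos: [0.4614, 0.1351, 0.2162]
eef_rot: [0.806, 0.591, 0.006, 0.002]
contact_force: [0.8, -0.9, -0.1]
width: 0.0851
grasp_force: 0.0
```

>>> send_rows:
  increments:
    - [[0,-40,0,0,0,0,1],[0,-40,0,0,0,0,1],[0,-40,0,0,0,0,1],[0,-40,0,0,0,0,1],[0,-40,0,0,0,0,1]]

```text
t: 34.25
ee_pos: [0.4574, -0.0693, 0.2094]
eef_rot: [0.808, 0.589, 0.0, 0.0]
contact_force: [0.2, -0.6, 0.8]
width: 0.0853
grasp_force: 0.0
```

>>> send_rows:
  increments:
    - [[0,-40,0,0,0,0,1],[0,-40,0,0,0,0,1],[0,-40,0,0,0,0,1],[0,0,0,0,0,0,1],[0,0,0,0,0,0,1]]

```text
t: 34.75
ee_pos: [0.4573, -0.1882, 0.209]
eef_rot: [0.809, 0.588, 0.0, -0.0]
contact_force: [-0.9, 0.7, -0.2]
width: 0.0853
grasp_force: 0.0
```

```bash
python3 - <<'E'
from h import *
O=[]
for n in("scene","top"):
    d=get_image(n);i=d["image"][...,::-1];u,v=pix(d,(.486,.263,.05)).astype(int)
    O.append(cv2.resize(i[max(v-60,0):v+60,u-50:u+50],(400,480),interpolation=cv2.INTER_CUBIC) if n=="scene" else cv2.resize(i[v-60:v+60,u-50:u+50],(400,480),interpolation=cv2.INTER_CUBIC))
cv2.imwrite("pics/end.png",np.hstack(O))
E
```

```text
(no output)
```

View pics/end.png

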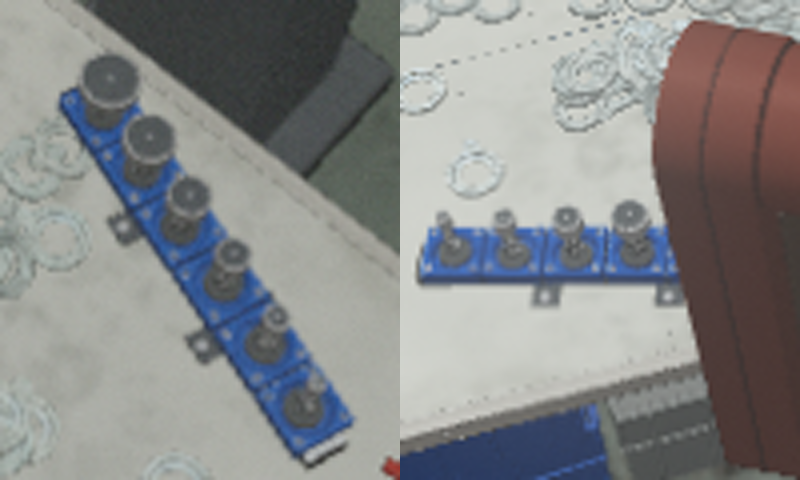

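All six stand upright in a row. In the scene crop the heads shrink steadily from 56 at (108,78) to 16 at (318,382). Handing in.

```bash
python3 -c "from cell import bot;print(bot.job_done())"
```

```text
the job is handed in; nothing more can be done
None
```

The job is handed in at about 35 s: gauges 24, 32, 40 and 48 stand upright and fully down in their holders in rising order between gauges 16 and 56, which I left where they were.

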